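# Earth the test rig, unlatch its hold-down tongue and hold it off the ball

## Robot

A 6-joint arm with a two-finger parallel gripper is mounted at the origin on the work surface. World frame = base frame: x ahead of the robot, y to its left, z up, the work surface at z = 0. Lengths are in m, angles in rad, forces in N, time in s.
With the tool pointing down it reaches from about 0.35 to 0.925 m from the base axis. Payload 6.4 kg.
Tool frame: the origin (TCP) lies midway between the tips of the shut fingers; the grasp point (between the pads) lies behind it (bot.grasp_offset is the z of the grasp point in the tool frame, in m); z points along the fingers, y is the line along which they close (so a half turn about z gives the same grasp; the last joint's range is limited). The gripper opens to 94 mm and grips with 3 to 60 N. Pads are 16 mm wide; open, the fingers measure 119 mm over their backs; the gripper's body (75 mm by 177 mm) begins 78 mm behind the grasp point.
Start: joints at [1.029, 0.245, 1.558, -0, 1.339, -0.174], TCP at [0.234, 0.607, 0.205] pointing down, gripper open.
Joint ranges: [-3.13, 3.13], [-1.02, 2.26], [0.13, 2.54], [-0.95, 4.09], [0.21, 2.88], [-2.74, 2.74]. Speed limits (rad/s): [2.57, 2.57, 3.14, 3.14, 3.14, 3.14].

## Interface

Orientations are given as a rotation vector (axis times angle).
In Python, from workcell import bot gives the robot as it stands.
- The arm moves only by the tool shift_gripper, called after "Emit:" in YAML: its name, and indented under it one key for each argument. Schema: {"type":"object","properties":{"offsets":{"type":"array","items":{"type":"number"},"minItems":7,"maxItems":140},"only":{"type":"string"},"quiet":{"type":"boolean"},"lines":{"type":"string"}},"required":["offsets"],"additionalProperties":false}. offsets is one flat list of numbers that holds 1 to 20 rows one after another, with no inner brackets; each row has 7 numbers: dx, dy, dz in normalised numbers (1 is 600 mm), then a rotation vector rx, ry, rz in fractions of the full range, 1 being 2 pi rad, then the finger opening in m; each row is the pose to reach, as a shift and turn from the pose commanded when the call began, along the tool's axes at that moment; what a row does not reach only later rows make up. A row lasts 1/8 s, in which the tool goes at most 0.0625 m and 0.188 rad, less where a joint would pass 70% of its speed; a pose out of reach is approached as far as the arm can. The fingers move at their own pace and stop on an object; the grip force is fixed at half the most. Time passes only in rows, so rows that do not move let the fingers close. The tool returns the time, the measured TCP pose, the force, the opening and the grip force at its end. only (a regular expression) keeps the lines of the reply that match it, lines (a string "A,B") keeps lines A to B, and quiet returns only ok. No shift or turn number may pass 1 either way. Input that does not fit is refused with a message, and nothing moves.
- bot.sense(): the state, without advancing time (a new reading comes with each control period).
- bot.read_camera(name): name is "scene" or "side" or "wrist"; returns (picture, depth): 384x512x3 uint8, red, green, blue; 384x512 float32, m along the optical axis (not along the pixel's ray), 0 where there is no reading.
- bot.calibration(name): a dict with "fovy" (degrees; the focal length in pixels is half the picture's height over the tangent of half this angle, whatever the lens; pixels are square), "cx", "cy" (the principal point, pixels), "xyz" and "orientation" of the camera in the world; the wrist camera has in their place "tool_from_camera" (4x4, takes a point from camera to tool coordinates, whose origin is the TCP and whose axes are the flange's). Camera axes: x right, y down, z forward; pixel columns grow to the right and rows downward; lengths in m; the calibration is good to about 2 mm. The wrist camera is an equidistant fisheye: a pixel r from the principal point sees the ray r / f radians off the axis. A picture is of the moment at which its call begins: read the wrist's pose just before it. calibration takes no time and is no camera call.
- bot.job_done(): hands the job in; it is judged then, once.
The state is a dict: "time_s": time; "q": joint angles; "joint_velocities": joint speeds; "tau": joint torques, N m; "tcp_pos": TCP position; "ee_rot": TCP orientation; "wrist_force": force on the tool from outside, world axes, zero at the start; "torque": the same for the moment, N m; "width": finger opening in m; "gripper_force": force on a finger pad.
Only numpy, scipy, OpenCV 4.12 (cv2) and the standard library are available. Lean on these libraries where they do the work, as an engineer would, in place of code of your own. Each camera call takes 0.05 s, during which the arm holds its last target. There are 200 camera calls.

## Task

Take the black-and-brass earthing rod from its cradle and push it down into the yellow fork clip on the grey test rig, past the red sprung jaw, until it sits fully home in both forks, centred, with the jaw sprung back over it, and let go of it. Then grip the red latch knob on the blue tongue, pull it sideways against its spring, lift the tongue off its ball until its cup is at least 6 cm above where it sat, and finish still holding it raised and still. Leave the dash cluster under the tongue and everything else on the table undisturbed.

Things in the scene. Friction and masses are not known exactly. Their poses are not given: they have to be found in the camera images.
- rig: Grey steel base plate 205 x 330 x 12 mm, fixed to the table, carrying the yellow fork clip along its -x (robot) edge, the steel ball post, and the blue tongue. Origin on the table surface 22.5 mm to +x of the plate's centre line; x across, y along the plate (tongue and clip both run along its y), z up. Yaw varies within 0.35 rad.
- seat (a point): Where the rod's centre belongs: midway between the two forks, at (-85, 20, 50) mm in the rig frame, axes as the rig's. The yellow forks (14 mm wide) stand 52 mm either side along y. Slots are 15 mm wide, floor 6 mm below this point; the +x prongs with flared lips rise 27 mm above it, the -x prongs end level with it. Clear between the forks above 30 mm over the table.
- jaw (a joint): Red sprung jaw on the clip's -x side: two upright pawls 67 mm either side of the seat along y. Radians, 0 = closed, grows as it swings out to -x, at most 0.7. Noses overhang the slots 8 to 11 mm above the seat, with steep lead-in lips up to 26 mm above it; a rod pushed straight down (about 5 to 10 N) swings them about 0.1 aside and they snap back over it.
- rod: Earthing rod, 190 mm long, brass 12 mm in diameter, with a black grip sleeve 16 mm in diameter over the middle 60 mm. Both ends alike. Origin at its middle on its axis; y along it. About 0.16 kg. Starts level in the cradle, axis 40 mm above the table.
- cradle: Fixed cradle for the rod: blue plate 75 x 160 x 6 mm with two clear notched posts (10 mm wide, 41 mm high) 62 mm either side of the middle along its y. Origin on the table under its middle; the rod lies along its y. Stands to the right or to the left of the rig.
- tongue: Blue channel arm 44 mm wide, hinged at its rig +y end about the rig's x axis; the cup at its other end sits over the ball. Origin on the hinge axis, at (30, 130, 68) mm in the rig frame; axes as the rig's while down, -y runs to the cup. Top face 79 mm above the table (82 at the cup). About 0.35 kg; swings up to 0.9 rad, falls when let go. Latched, it lifts only about 1.5 mm.
- cup (a point): Centre of the tongue's cup, 240 mm from the hinge; at rest it coincides with the ball's centre, at (30, -110, 56) mm in the rig frame. Ball 34 mm in diameter.
- knob (a point): Grip point of the red latch knob, an upright block 14 mm (rig x) by 24 mm (rig y) standing on top of the tongue over the cup, from 86.5 to 126.5 mm above the table; this point is on its middle, 110 mm above the table, 240 mm along -y and 42 mm above the hinge axis. The knob travels with latch and tongue. Clear on all sides above the tongue.
- latch (a joint): Cross latch carried on the tongue; metres, 0 = locked with its bolt under the ball, grows as the knob is pulled towards the rig's -x (robot) side, up to 0.016. Spring about 6 N at 0 and 11 N at the end. Beyond 0.009 the bolt is clear and the tongue can lift; once the cup is up the latch may spring back.
- cluster: Dash cluster, white case with clear cover, about 84 x 120 x 42 mm, loose on the rig under the tongue. Origin under its middle. Leave it.
- spare: Second such dash cluster on the table. Leave it.
- tray: Grey open tray 110 x 160 x 40 mm with connectors. Stands left or right of the rig. Leave it.
- meter: Orange hand multimeter 150 x 75 x 42 mm. Leave it.
- spool: Wire spool 110 mm in diameter, 53 mm high. Leave it.
- driver: Screwdriver lying on the table. Leave it.

How it is judged:
On the way, in this order (a step that is already met when the one before it is completed fails the run):
1. the rod sits home in both forks of the clip, the jaw sprung back over it, let go, the tongue still on its ball (x of rod in the frame of seat between -0.004 and 0.004 m and y of rod in the frame of seat between -0.025 and 0.025 m and z of rod in the frame of seat between -0.004 and 0.003 m and angle between the y axis of rod and the y axis of rig, either way round below 0.06 rad and value of joint jaw below 0.06 rad and contact force between the fingers and rod below 0.1 N and z of cup in the frame of rig below 0.062 m), for 0.2 s.
2. the latch is pulled sideways clear of the ball (value of joint latch above 0.0085 m), for 0.05 s.
3. the cup is raised at least 55 mm above where it sat, held by the fingers (z of cup in the frame of rig above 0.111 m and contact force between the fingers and tongue above 0.5 N), for 0.2 s.
At the end, for the whole second after the job is handed in: Fingers still hold the tongue, its cup at least 55 mm above its place on the ball, under 0.2 rad/s, carried by nothing else; the rod is let go in the clip within 4 mm across and in height, 25 mm along and 0.06 rad of its seat, the jaw closed (under 0.06 rad) (all of step 3 and angular speed of tongue below 0.2 rad/s and contact force between each of tongue, the fingers and rod below 0.1 N and contact force between tongue and cluster below 0.1 N and x of rod in the frame of seat between -0.004 and 0.004 m and y of rod in the frame of seat between -0.025 and 0.025 m and z of rod in the frame of seat between -0.004 and 0.003 m and angle between the y axis of rod and the y axis of rig, either way round below 0.06 rad and value of joint jaw below 0.06 rad); the arm keeps its last pose, push and grip.
It fails at once if the dash cluster under the tongue is shifted more than 15 mm (distance of cluster from where it was at the start of the episode above 0.015 m).
It fails at once if another thing on the table is shifted more than 30 mm (distance of any of spare, tray, meter, spool, driver from where it was at the start of the episode above 0.03 m).
It also fails if it takes over 58 s, if anything falls off the work surface, if the arm or the gripper's body presses on something with over 40 N, if the wrist force passes 120 N, or if a joint passes its speed limit or range.

## Working session

There is one attempt and no reset: what is moved stays moved. The work goes in short steps, Python scripts to look and compute and a tool call to move; the robot and the scene stay as the last step left them, time stands still between calls to the robot, and variables do not carry over. Pictures are saved under pics/ and viewed, at most 10 in all, crops included, and the job is handed in when it is done.

```bash
ls; mkdir -p pics
```

Run:
```python
from workcell import bot
import cv2,numpy as np
for n in("scene","side"):
    p,d=bot.read_camera(n); cv2.imwrite(f"pics/{n}0.png",p[:,:,::-1]); np.savez(f"{n}0.npz",p=p,d=d)
    print(n,bot.calibration(n),(d>0).mean())
print(bot.calibration("wrist"),bot.grasp_offset,bot.sense())
```

```text
pics
workcell.py
scene {'fovy': 55.66698620280114, 'cx': 258.77167043706584, 'cy': 196.5347627515565, 'xyz': array([ 1.55620586, -0.09018424,  0.82182757]), 'orientation': array([-1.67092235, -1.68581339,  0.83261985])} 0.9960530598958334
side {'fovy': 50.02111237703485, 'cx': 262.32019179603736, 'cy': 191.71414854959892, 'xyz': array([0.54815952, 0.77877342, 1.10396364]), 'orientation': array([-0.08738026,  2.89837481, -1.10026189])} 0.9960072835286459
{'fovy': 65.70646984690485, 'cx': 260.6590363021273, 'cy': 194.39974584540403, 'tool_from_camera': array([[ 9.58327068e-04, -9.68424639e-01, -2.49304633e-01,
         7.13765515e-02],
       [ 9.99999364e-01,  1.07619831e-03, -3.36497949e-04,
         7.49900467e-04],
       [ 5.94174129e-04, -2.49304152e-01,  9.68425055e-01,
        -1.79526639e-01],
       [ 0.00000000e+00,  0.00000000e+00,  0.00000000e+00,
         1.00000000e+00]])} -0.0188 {'time_s': 0.1, 'q': array([ 1.02887054e+00,  2.45734151e-01,  1.55886215e+00,  2.24849274e-05,
        1.33868584e+00, -1.74100461e-01]), 'joint_velocities': array([ 0.00088587, -0.00193347, -0.00321366,  0.00162961,  0.00035614,
       -0.00050367]), 'tau': array([ 2.01559901e-04, -4.16920352e+01, -3.15521657e+01,  6.86592702e-02,
        3.10599839e-02, -5.33810999e-05]), 'tcp_pos': array([0.23344565, 0.60607013, 0.2044781 ]), 'ee_rot': array([-5.74422886e-01, -3.08800720e+00,  2.47305442e-03]), 'wrist_force': array([0.49578132, 0.62602356, 0.03617659]), 'torque': array([-0.00581722,  0.04691101,  0.00847222]), 'gripper_force': 0.0, 'width': 0.09425368331101694}
```

View pics/scene0.png

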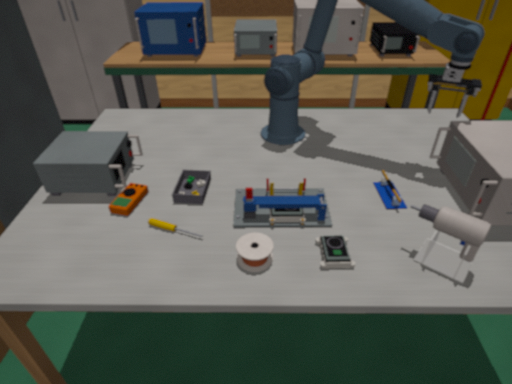

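View pics/side0.png

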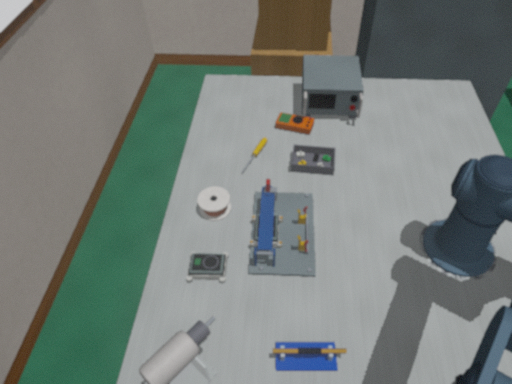

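Scene view: rig in the middle with the knob at about (249,195), clip pawls at (270–300,188) and the cradle and rod at (390,195). Side view: rod at about (307,352), knob at (268,185) and clip at (303,215)/(303,245).

Create h.py:
```python
import numpy as np,cv2
from scipy.spatial.transform import Rotation as R
def cloud(bot,n,p,d,s=None):
    c=bot.calibration(n); f=192/np.tan(np.radians(c["fovy"])/2)
    v,u=np.mgrid[:384,:512]; x=(u-c["cx"])/f; y=(v-c["cy"])/f
    if n=="wrist":
        r=np.hypot(x,y)+1e-9; k=np.tan(r)/r; x=x*k; y=y*k
    P=np.stack([x*d,y*d,d],-1)
    if n=="wrist":
        T=c["tool_from_camera"]; P=P@T[:3,:3].T+T[:3,3]
        return P@R.from_rotvec(s["ee_rot"]).as_matrix().T+s["tcp_pos"]
    return P@R.from_rotvec(c["orientation"]).as_matrix().T+c["xyz"]
def hsv(p): return [a.astype(int) for a in cv2.split(cv2.cvtColor(p,cv2.COLOR_RGB2HSV))]
def rect(P,m):
    q=P[m][:,:2].astype(np.float32)
    (cx,cy),(w,h),a=cv2.minAreaRect(q); b=cv2.boxPoints(((cx,cy),(w,h),a))
    e=max([b[1]-b[0],b[2]-b[1]],key=np.linalg.norm)
    return (round(cx,4),round(cy,4)),(round(w,4),round(h,4)),round(float(np.arctan(-e[0]/e[1])),4)  # yaw: long axis as y
```

Run:
```python
from h import *; from workcell import bot
for n in("scene","side"):
    z=np.load(n+"0.npz"); p,d=z["p"],z["d"]; P=cloud(bot,n,p,d); H,S,V=hsv(p)
    X,Y,Z=P[...,0],P[...,1],P[...,2]
    on=(X>.3)&(X<.95)&(abs(Y)<.6)&(d>0)
    blue=(H>105)&(H<130)&(S>120)
    for nm,m in dict(tongue=on&blue&(Z>.065)&(Z<.095)&(abs(Y)<.3),
        knob=on&((H<8)|(H>172))&(S>150)&(Z>.09)&(Z<.14),
        jaw=on&((H<8)|(H>172))&(S>150)&(Z>.03)&(Z<.085),
        yellow=on&(H>18)&(H<32)&(S>120)&(Z>.03)&(Z<.1),
        cradle=on&blue&(Z<.02)&(Y>.2),
        rod=on&(Z>.034)&(Z<.055)&(Y>.2)&~blue&(X<.66),
        plate=on&(Z>.007)&(Z<.018)&(abs(Y)<.25)&(S<60)).items():
        if m.sum()>5: print(n,nm,m.sum(),rect(P,m),np.round(P[m].mean(0),4),np.round(np.percentile(Z[m],[2,50,98]),4))
```

```text
scene tongue 798 ((0.617, -0.0233), (0.0618, 0.2666), 0.0483) [ 0.6193 -0.0188  0.0773] [0.0662 0.0787 0.0827]
scene knob 51 ((0.6178, -0.1382), (0.0112, 0.0166), 0.2548) [ 0.6188 -0.1368  0.1122] [0.0913 0.1134 0.1277]
scene jaw 8 ((0.5082, -0.2648), (0.6424, 0.0656), -0.0301) [ 0.5014 -0.3335  0.0467] [0.0357 0.043  0.0636]
scene yellow 95 ((0.5004, -0.1115), (0.1767, 0.9719), 0.0518) [ 0.5172 -0.1011  0.0462] [0.0309 0.0446 0.0727]
scene cradle 320 ((0.4856, 0.3721), (0.1574, 0.072), -1.4772) [0.4959 0.3638 0.0061] [0.0025 0.0061 0.0096]
scene rod 158 ((0.4849, 0.4682), (0.3509, 0.2243), -1.5577) [0.4868 0.3756 0.0438] [0.0351 0.0441 0.0514]
scene plate 1729 ((0.6509, -0.0104), (0.3894, 0.3638), -1.5434) [ 0.5998 -0.0307  0.0123] [0.0078 0.0123 0.0172]
side tongue 715 ((0.6072, -0.0125), (0.2215, 0.0473), -0.0266) [ 0.6074 -0.0057  0.0774] [0.0725 0.0776 0.0816]
side yellow 170 ((0.5461, -0.1016), (0.1799, 0.9879), 0.151) [0.4842 0.1919 0.0426] [0.0305 0.0427 0.0619]
side cradle 1070 ((0.4803, 0.3766), (0.1566, 0.0703), -1.511) [0.4806 0.3835 0.0048] [0.0005 0.0048 0.0093]
side rod 440 ((0.4728, 0.3745), (0.1868, 0.0281), -1.5126) [0.4735 0.376  0.0433] [0.0369 0.0432 0.0489]
side plate 3354 ((0.7067, 0.0089), (0.5759, 0.3593), -1.3444) [0.5477 0.0045 0.0109] [0.0073 0.0106 0.0161]
```

Add to h.py:
```python
def go(s,xyz,yang):
    """delta in tool axes to a pointing-down pose with tool y at world angle yang"""
    M=R.from_rotvec(s["ee_rot"]); y=np.array([np.cos(yang),np.sin(yang),0]); z=np.array([0,0,-1.])
    T=R.from_matrix(np.stack([np.cross(y,z),y,z],1))
    return np.round(np.r_[M.inv().apply(np.array(xyz)-s["tcp_pos"]),(M.inv()*T).as_rotvec()],4)
def shot(bot,name):
    s=bot.sense(); p,d=bot.read_camera("wrist"); cv2.imwrite(f"pics/{name}.png",p[:,:,::-1]); np.savez(name+".npz",p=p,d=d,t=s["tcp_pos"],r=s["ee_rot"])
    return s,p,d,cloud(bot,"wrist",p,d,s)
```

Run:
```python
from h import *; from workcell import bot
z=np.load("side0.npz"); P=cloud(bot,"side",z["p"],z["d"])
m=(P[...,2]>.02)&(P[...,0]>.58)&(P[...,0]<.95)&(P[...,1]>.2)&(P[...,1]<.7); print("lamp",P[m].min(0),P[m].max(0))
print(go(bot.sense(),[.478,.377,.22],1.629))
```

```text
lamp [0.71284093 0.34373555 0.02073455] [0.87356582 0.51453461 0.17841086]
[-0.3106 -0.1258 -0.0154 -0.0016 -0.0007 -0.426 ]
```

The manual's scale: shifts go in shares of 600 mm and turns go in shares of 2 pi rad. Converting my numbers, -0.31 m / 0.6 = -0.5167, -0.126 m / 0.6 = -0.21, -0.426 rad / 6.2832 = -0.0678.

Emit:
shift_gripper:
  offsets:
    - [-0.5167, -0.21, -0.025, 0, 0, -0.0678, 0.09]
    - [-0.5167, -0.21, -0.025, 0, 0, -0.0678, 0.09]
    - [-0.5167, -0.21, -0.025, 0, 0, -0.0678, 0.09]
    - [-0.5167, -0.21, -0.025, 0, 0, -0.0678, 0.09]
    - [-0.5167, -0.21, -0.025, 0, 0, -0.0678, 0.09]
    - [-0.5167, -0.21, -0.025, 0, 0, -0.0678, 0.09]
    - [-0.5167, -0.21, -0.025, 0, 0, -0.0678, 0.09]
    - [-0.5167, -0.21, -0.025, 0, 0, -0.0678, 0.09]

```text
refused: offsets[0]: [-0.5167, -0.21, -0.025, 0, 0, -0.0678, 0.09] is not of type 'number' (schema: type "number"). Nothing was moved.
```

Nothing moved. I misread the format; it is one flat list, 7 numbers to a row, no inner brackets. Resending.

Emit:
shift_gripper:
  offsets: [-0.5167, -0.21, -0.025, 0, 0, -0.0678, 0.09, -0.5167, -0.21, -0.025, 0, 0, -0.0678, 0.09, -0.5167, -0.21, -0.025, 0, 0, -0.0678, 0.09, -0.5167, -0.21, -0.025, 0, 0, -0.0678, 0.09, -0.5167, -0.21, -0.025, 0, 0, -0.0678, 0.09, -0.5167, -0.21, -0.025, 0, 0, -0.0678, 0.09, -0.5167, -0.21, -0.025, 0, 0, -0.0678, 0.09, -0.5167, -0.21, -0.025, 0, 0, -0.0678, 0.09]

```text
time_s: 1.1
tcp_pos: [0.4769, 0.3779, 0.22]
ee_rot: [0.092, -3.139, 0.0]
wrist_force: [0.1, -0.5, -0.3]
width: 0.0899
gripper_force: 0.0
```

Run:
```python
from h import *; from workcell import bot
s,p,d,P=shot(bot,"w1"); print(s["tcp_pos"],s["ee_rot"],s["width"]); H,S,V=hsv(p)
X,Y,Z=P[...,0],P[...,1],P[...,2]
m=(Z>.03)&(Z<.06)&(abs(Y-.377)<.03)&(abs(X-.478)<.12)&(d>0)
print(m.sum(),rect(P,m),P[m].mean(0),np.percentile(Z[m],[5,50,98]))
b=m&(V<70); print("black",b.sum(),rect(P,b),P[b].mean(0),np.percentile(Z[b],98))
b=m&(V>70)&(S>80)&(H<30); print("brass",b.sum(),rect(P,b),P[b].mean(0))
```

```text
[0.47685538 0.37793968 0.22000224] [ 9.22679101e-02 -3.13923206e+00  1.72290424e-04] 0.08991369598546776
1867 ((0.4747, 0.3736), (0.1896, 0.0265), -1.5116) [0.47273074 0.3734223  0.04459104] [0.04020674 0.04518512 0.04866578]
black 567 ((0.4868, 0.3735), (0.082, 0.0138), -1.5098) [0.47722293 0.3733887  0.04657921] 0.04920526985733534
brass 740 ((0.4745, 0.3736), (0.1865, 0.0096), -1.5108) [0.46539244 0.37341582 0.04545753]
```

View pics/w1.png

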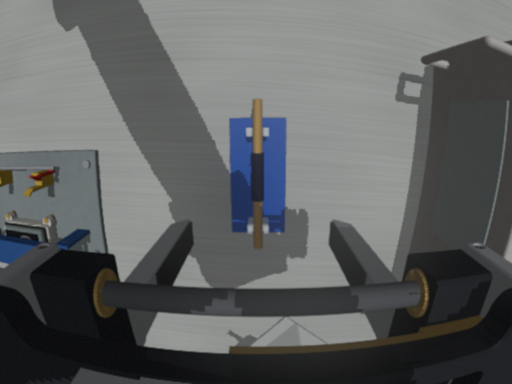

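The wrist view shows the rod upright at column 258, rows 100–248, with its sleeve at rows 153–200, between the open fingers' columns.

Run:
```python
from h import *; from workcell import bot
print(go(bot.sense(),[.4745,.3736,.028],1.631))
```

```text
[ 0.0023 -0.0045  0.1921 -0.     -0.0008 -0.0007]
```

In the tool's units: 0.192 m / 0.6 = 0.32, 0.165 m / 0.6 = 0.275.

Emit:
shift_gripper:
  offsets: [0.0033, -0.0075, 0.1, 0, 0, 0, 0.09, 0.0033, -0.0075, 0.2, 0, 0, 0, 0.06, 0.0033, -0.0075, 0.275, 0, 0, 0, 0.06, 0.0033, -0.0075, 0.32, 0, 0, 0, 0.06, 0.0033, -0.0075, 0.32, 0, 0, 0, 0.06, 0.0033, -0.0075, 0.32, 0, 0, 0, 0.04, 0.0033, -0.0075, 0.32, 0, 0, 0, 0.0, 0.0033, -0.0075, 0.32, 0, 0, 0, 0.0, 0.0033, -0.0075, 0.32, 0, 0, 0, 0.0, 0.0033, -0.0075, 0.32, 0, 0, 0, 0.0]

```text
time_s: 2.4
tcp_pos: [0.4761, 0.373, 0.0288]
ee_rot: [-0.091, 3.14, 0.0]
wrist_force: [0.1, -0.1, 1.4]
width: 0.0151
gripper_force: 30.0
```

Run:
```python
from h import *; from workcell import bot
print(go(bot.sense(),[.56,0,.25],0.03))
```

```text
[-6.2200e-02 -3.7710e-01 -2.2130e-01  6.0000e-04  1.0000e-04  1.5988e+00]
```

In the tool's units: -0.377 m / 0.6 = -0.6283, -0.36 m / 0.6 = -0.6, 1.599 rad / 6.2832 = 0.2545.

Emit:
shift_gripper:
  offsets: [0, 0, -0.0667, 0, 0, 0, 0, 0, 0, -0.15, 0, 0, 0, 0, -0.0333, -0.05, -0.2333, 0, 0, 0.0286, 0, -0.05, -0.1167, -0.3, 0, 0, 0.0573, 0, -0.0667, -0.2, -0.35, 0, 0, 0.0859, 0, -0.0833, -0.2833, -0.3683, 0, 0, 0.1146, 0, -0.1, -0.3667, -0.3683, 0, 0, 0.1432, 0, -0.1033, -0.45, -0.3683, 0, 0, 0.1719, 0, -0.1033, -0.5333, -0.3683, 0, 0, 0.2005, 0, -0.1033, -0.6, -0.3683, 0, 0, 0.2292, 0, -0.1033, -0.6283, -0.3683, 0, 0, 0.2545, 0, -0.1033, -0.6283, -0.3683, 0, 0, 0.2545, 0, -0.1033, -0.6283, -0.3683, 0, 0, 0.2545, 0, -0.1033, -0.6283, -0.3683, 0, 0, 0.2545, 0]

```text
time_s: 4.15
tcp_pos: [0.5596, 0.0011, 0.2493]
ee_rot: [-2.185, -2.257, 0.0]
wrist_force: [0.1, -0.7, -2.2]
width: 0.0151
gripper_force: 30.0
```

Run:
```python
from h import *; from workcell import bot
s,p,d,P=shot(bot,"w2"); print(s["tcp_pos"],s["ee_rot"],s["width"]); H,S,V=hsv(p)
X,Y,Z=P[...,0],P[...,1],P[...,2]
on=(d>0)&(X>.4)&(X<.8)&(abs(Y)<.3); blue=(H>105)&(H<130)&(S>120); red=((H<8)|(H>172))&(S>150)
for nm,m in dict(tongue=on&blue&(Z>.072)&(Z<.09),knobtop=on&red&(Z>.12)&(Z<.14),knob=on&red&(Z>.09)&(Z<.14),jaw=on&red&(Z>.03)&(Z<.085),
   yellow=on&(H>18)&(H<32)&(S>120)&(Z>.03)&(Z<.1),plate=on&(Z>.007)&(Z<.018)&(S<60)).items():
    if m.sum()>5: print(nm,m.sum(),rect(P,m),np.round(P[m].mean(0),4),np.round(np.percentile(Z[m],[2,50,98]),4))
```

```text
[0.55961209 0.00111133 0.249327  ] [-2.18466934e+00 -2.25712574e+00  1.41687469e-04] 0.015064184426157631
tongue 4548 ((0.6075, 0.0062), (0.0588, 0.2131), 0.0025) [0.6106 0.0112 0.0793] [0.0777 0.0793 0.0809]
yellow 399 ((0.4979, -0.0099), (0.0273, 0.1181), 0.0173) [ 0.4972 -0.0073  0.054 ] [0.0396 0.0458 0.0768]
plate 11440 ((0.6152, -0.0149), (0.347, 0.3404), -1.4269) [0.5303 0.0289 0.0124] [0.0104 0.0123 0.0151]
```

View pics/w2.png

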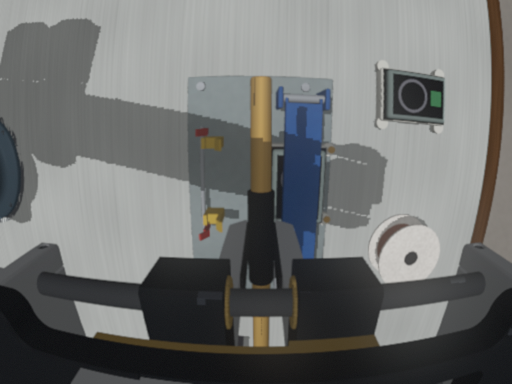

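Wrist view: the forks show at (211,143) and (214,216), their red pawls at (202,132)/(205,235), and the plate's left edge near column 190. The held rod is at column 260.

Create m.py:
```python
from h import *; from workcell import bot
import sys
z=np.load(sys.argv[1]+".npz"); p,d=z["p"],z["d"]; s=dict(tcp_pos=z["t"],ee_rot=z["r"]); P=cloud(bot,"wrist",p,d,s); H,S,V=hsv(p)
X,Y,Z=P[...,0],P[...,1],P[...,2]; on=(d>0)&(X>.4)&(X<.8)&(abs(Y)<.3)
def edges(m,lo,hi,st=.01):
    L=[]
    for y in np.arange(lo,hi,st):
        k=m&(Y>=y)&(Y<y+st)
        if k.sum()>8: L.append((Y[k].mean(),*np.percentile(X[k],[2,98])))
    L=np.array(L); return L
def lin(y,x):
    c=np.polyfit(y,x,1); r=x-np.polyval(c,y); k=abs(r)<2.5*np.median(abs(r))+1e-4; c=np.polyfit(y[k],x[k],1); return np.round([-np.arctan(c[0]),np.polyval(c,0),r[k].std(),k.sum()],4)
blue=(H>105)&(H<130)&(S>120)
L=edges(on&blue&(Z>.076)&(Z<.084),-.1,.11); print("tongue min/max",lin(L[:,0],L[:,1]),lin(L[:,0],L[:,2]))
L=edges(on&(Z>.007)&(Z<.018)&(X<.56),-.1,.13); print("plate -x",lin(L[:,0],L[:,1]))
pl=on&(Z>.007)&(Z<.018)&(abs(X-.55)<.1); print("plate +y",np.percentile(Y[pl],99.5))
ye=on&(H>15)&(H<35)&(S>100)&(Z>.03)&(Z<.1)&(X<.54); red=((H<8)|(H>172))&(S>120)&on&(X<.54)
for nm,m in(("yel",ye),("red",red)):
  n,l,st,ce=cv2.connectedComponentsWithStats(m.astype(np.uint8))
  for i in range(1,n):
    if st[i,4]<25: continue
    k=l==i; print(nm,np.round(ce[i]),st[i,4],"X",np.round(np.percentile(X[k],[2,98]),4),"Y",np.round(np.percentile(Y[k],[2,98]),4),"Z",np.round(np.percentile(Z[k],[2,98]),4))
    t=k&(Z>np.percentile(Z[k],98)-.004); print("   top",np.round(np.mean(P[t],0),4),np.round(np.ptp(P[t],0),4))
```

```bash
python3 m.py w2
```

```text
tongue min/max [1.467e-01 5.936e-01 6.100e-03 2.100e+01] [1.95e-02 6.30e-01 1.30e-03 1.90e+01]
plate -x [1.690e-02 4.572e-01 7.000e-04 2.300e+01]
plate +y 0.1353875860920039
yel [212. 142.] 235 X [0.4824 0.5106] Y [0.0361 0.0492] Z [0.0377 0.0768]
   top [0.5089 0.0429 0.0755] [0.0042 0.0123 0.0043]
yel [214. 219.] 281 X [0.4852 0.5121] Y [-0.0688 -0.055 ] Z [0.031  0.0768]
   top [ 0.5108 -0.0612  0.0757] [0.0044 0.0127 0.0047]
red [201. 132.] 55 X [0.4813 0.4909] Y [0.0543 0.0605] Z [0.0615 0.0767]
   top [0.4827 0.0567 0.0747] [0.0032 0.0049 0.0039]
red [204. 234.] 50 X [0.4841 0.4927] Y [-0.0801 -0.072 ] Z [0.0614 0.0756]
   top [ 0.4853 -0.0769  0.0742] [0.0035 0.0065 0.0038]
```

Run:
```python
from h import *; from workcell import bot
print(go(bot.sense(),[.54,-.02,.15],0.018))
```

```text
[-0.0204 -0.0203  0.0994 -0.0002 -0.0001  0.0142]
```

In the tool's units: 0.099 m / 0.6 = 0.165, 0.05 m / 0.6 = 0.0833, 0.014 rad / 6.2832 = 0.0022.

Emit:
shift_gripper:
  offsets: [-0.0333, -0.0333, 0.0833, 0, 0, 0.0022, 0, -0.0333, -0.0333, 0.165, 0, 0, 0.0022, 0, -0.0333, -0.0333, 0.165, 0, 0, 0.0022, 0, -0.0333, -0.0333, 0.165, 0, 0, 0.0022, 0, -0.0333, -0.0333, 0.165, 0, 0, 0.0022, 0]

```text
time_s: 4.82
tcp_pos: [0.5423, -0.0206, 0.1533]
ee_rot: [2.2, 2.237, 0.004]
wrist_force: [-0.4, -0.4, -2.0]
width: 0.0152
gripper_force: 30.0
```

Add to m.py:
```python
T=R.from_rotvec(s["ee_rot"]).inv().apply((P-s["tcp_pos"]).reshape(-1,3)).reshape(P.shape)
k=(abs(T[...,1])<.012)&(T[...,2]>-.035)&(T[...,2]<.02)&(T[...,0]>.04)&(T[...,0]<.1)&(d>0); print("rod in tool: x max",np.percentile(T[k],99,axis=0),k.sum())
for a in(.045,.06,.075,.09):
    q=T[k&(abs(T[...,0]-a)<.006)]; print(a,q[:,1].min().round(4),q[:,1].max().round(4),np.round(np.percentile(q[:,1],[3,97]).mean(),4),"top z",np.percentile(q[:,2],5).round(4))
```

Run:
```python
from h import *; from workcell import bot
s,p,d,P=shot(bot,"w3"); print(s["tcp_pos"],s["ee_rot"])
cv2.imwrite("pics/w3c.png",cv2.resize(p[60:330,60:330,::-1],None,fx=2,fy=2,interpolation=cv2.INTER_CUBIC))
```

```bash
python3 m.py w3
```

```text
[ 0.5422833  -0.02058683  0.15328894] [2.19984257 2.23703344 0.00378374]
tongue min/max [1.700e-02 5.884e-01 1.300e-03 1.700e+01] [1.210e-02 6.292e-01 1.200e-03 1.700e+01]
plate -x [9.900e-03 4.568e-01 5.000e-04 2.300e+01]
plate +y 0.13512192122809638
yel [212. 130.] 395 X [0.4828 0.5109] Y [0.0354 0.0484] Z [0.0326 0.0765]
   top [0.5089 0.0424 0.0752] [0.0048 0.0123 0.0051]
yel [215. 229.] 442 X [0.4847 0.509 ] Y [-0.0686 -0.0544] Z [0.0308 0.0735]
   top [ 0.5081 -0.0583  0.072 ] [0.0044 0.013  0.0059]
red [197. 114.] 116 X [0.4808 0.4914] Y [0.054  0.0602] Z [0.0595 0.0763]
   top [0.4825 0.057  0.0747] [0.0043 0.0071 0.0036]
red [204. 252.] 102 X [0.4839 0.4926] Y [-0.0805 -0.0725] Z [0.0595 0.0761]
   top [ 0.4856 -0.0759  0.0743] [0.0046 0.0076 0.0046]
rod in tool: x max [ 0.0960371   0.00683684 -0.01127329] 2185
0.045 -0.0051 0.0069 0.0007 top z -0.0178
0.06 -0.005 0.0069 0.0009 top z -0.0179
0.075 -0.005 0.0068 0.0009 top z -0.018
0.09 -0.0044 0.0068 0.0012 top z -0.0178
```

View pics/w3c.png

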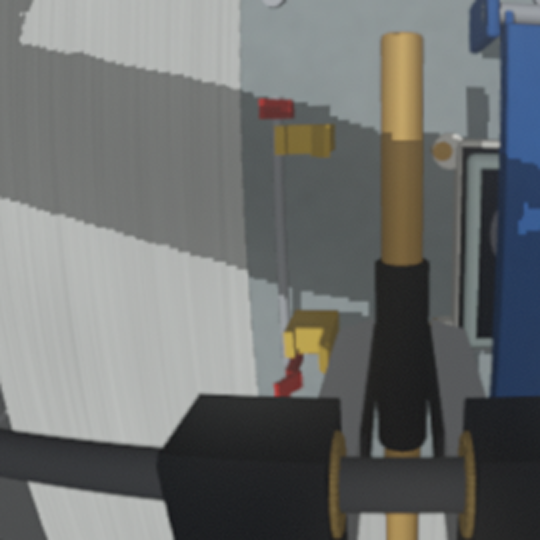

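Crop: the far fork is at (303,140), the near one at (312,335), and the pawls at (276,108) and (288,378). The rod sits straight in the hand at column 402. The +x prongs hide the slots, so I'll look from the −x side.

Run:
```python
from h import *; from workcell import bot
print(go(bot.sense(),[.455,-.02,.15],0.018))
```

```text
[ 0.002  -0.087   0.0026  0.0042  0.0011 -0.0014]
```

In the tool's units: -0.085 m / 0.6 = -0.1417, -0.045 m / 0.6 = -0.075.

Emit:
shift_gripper:
  offsets: [0, -0.075, 0, 0, 0, 0, 0, 0, -0.1417, 0, 0, 0, 0, 0, 0, -0.1417, 0, 0, 0, 0, 0, 0, -0.1417, 0, 0, 0, 0, 0, 0, -0.1417, 0, 0, 0, 0, 0, 0, -0.1417, 0, 0, 0, 0, 0, 0, -0.1417, 0, 0, 0, 0, 0]

```text
time_s: 5.75
tcp_pos: [0.4557, -0.0218, 0.1504]
ee_rot: [-2.203, -2.239, 0.0]
wrist_force: [0.4, -0.1, -2.5]
width: 0.0152
gripper_force: 30.0
```

Add to m.py:
```python
print("forks")
for lo,hi in((.03,.056),(-.075,-.05)):
  for zz in np.arange(.038,.08,.004):
    k=ye&(Y>lo)&(Y<hi)&(Z>=zz)&(Z<zz+.004)
    if k.sum()>4: print(f"{zz:.3f}",k.sum(),np.round(np.percentile(X[k],[3,50,97]),4),Y[k].mean().round(4))
```

Run:
```python
from h import *; from workcell import bot
s,p,d,P=shot(bot,"w4"); print(s["tcp_pos"],s["ee_rot"])
cv2.imwrite("pics/w4c.png",cv2.resize(p[70:290,250:450,::-1],None,fx=2.7,fy=2.7,interpolation=cv2.INTER_CUBIC))
```

```bash
python3 m.py w4
```

```text
[ 0.4556816  -0.02182257  0.15040685] [-2.20331020e+00 -2.23907858e+00  1.02952704e-04]
tongue min/max [2.610e-02 5.876e-01 1.600e-03 1.900e+01] [1.360e-02 6.289e-01 1.000e-03 1.700e+01]
plate -x [1.561e-01 4.741e-01 7.500e-03 2.100e+01]
plate +y 0.13531244424411784
yel [306. 130.] 528 X [0.4821 0.5104] Y [0.0358 0.0484] Z [0.0403 0.0766]
   top [0.5084 0.0427 0.0751] [0.006  0.0125 0.0049]
yel [306. 233.] 425 X [0.4895 0.5118] Y [-0.0674 -0.0543] Z [0.0306 0.0765]
   top [ 0.5101 -0.0605  0.0753] [0.0051 0.0136 0.0051]
red [293. 114.] 104 X [0.4795 0.4908] Y [0.0534 0.0599] Z [0.0276 0.0765]
   top [0.4815 0.056  0.075 ] [0.0047 0.0062 0.0041]
rod in tool: x max [ 0.09604959  0.00683971 -0.01139164] 2185
0.045 -0.0051 0.0069 0.0007 top z -0.0179
0.06 -0.005 0.0069 0.0009 top z -0.0179
0.075 -0.0049 0.0068 0.0009 top z -0.0178
0.09 -0.0043 0.0068 0.0012 top z -0.0179
forks
0.038 10 [0.482  0.4821 0.4822] 0.0431
0.042 210 [0.4875 0.4944 0.5013] 0.0422
0.046 35 [0.4821 0.4852 0.502 ] 0.0426
0.050 62 [0.4822 0.4849 0.502 ] 0.041
0.054 9 [0.5017 0.5019 0.5021] 0.0439
0.058 6 [0.5017 0.5019 0.5023] 0.041
0.062 13 [0.5016 0.5019 0.5024] 0.0418
0.066 54 [0.5019 0.5034 0.5052] 0.0421
0.070 55 [0.504  0.5059 0.5077] 0.0422
0.074 70 [0.5069 0.5088 0.5112] 0.0428
0.038 19 [0.4909 0.4984 0.5062] -0.0553
0.042 135 [0.4926 0.4985 0.5041] -0.0606
0.046 14 [0.4962 0.5042 0.5071] -0.0585
0.050 10 [0.5038 0.504  0.5068] -0.0556
0.054 6 [0.5031 0.5057 0.507 ] -0.0566
0.058 16 [0.503  0.5039 0.5073] -0.0575
0.062 12 [0.503  0.5039 0.5067] -0.0581
0.066 44 [0.5029 0.5047 0.507 ] -0.0595
0.070 50 [0.505  0.5073 0.509 ] -0.0609
0.074 59 [0.5085 0.5104 0.5125] -0.0605
```

View pics/w4c.png

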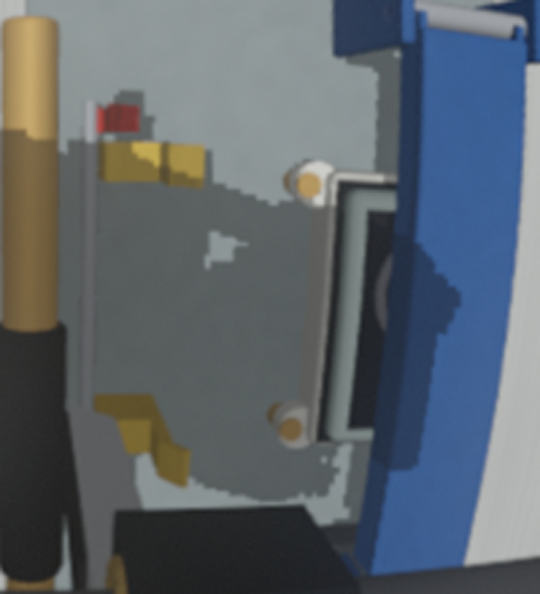

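Crop: the far slot's floor is at (125–165,163) with its +x prong at (185,165), and the near fork is at (130–185,430). The slot's centre line works out at x≈0.4944 at y=−0.009, yaw 0.018, after taking off the 0.9 mm camera bias seen on the held rod.

Run:
```python
from h import *; from workcell import bot
print(go(bot.sense(),[.4944,-.010,.09],0.018))
```

```text
[ 0.0112  0.039   0.0604 -0.0002 -0.0001 -0.0019]
```

In the tool's units: 0.06 m / 0.6 = 0.1, 0.039 m / 0.6 = 0.065, -0.002 rad / 6.2832 = -0.0003.

Emit:
shift_gripper:
  offsets: [0.0183, 0.065, 0, 0, 0, -0.0003, 0, 0.0183, 0.065, 0.05, 0, 0, -0.0003, 0, 0.0183, 0.065, 0.1, 0, 0, -0.0003, 0, 0.0183, 0.065, 0.1, 0, 0, -0.0003, 0, 0.0183, 0.065, 0.1, 0, 0, -0.0003, 0, 0.0183, 0.065, 0.1, 0, 0, -0.0003, 0]

```text
time_s: 6.55
tcp_pos: [0.4954, -0.0105, 0.0921]
ee_rot: [2.2, 2.239, 0.002]
wrist_force: [0.4, -0.5, -1.1]
width: 0.0152
gripper_force: 30.0
```

```bash
python3 -c "
from h import *; from workcell import bot
s=bot.sense();print(s['tcp_pos'],s['wrist_force'],go(s,[.4944,-.010,.038],0.018))"
```

```text
[ 0.49535359 -0.01051476  0.09206284] [ 0.36211128 -0.53148245 -1.11096721] [ 0.0006 -0.0011  0.0541  0.0028  0.0008 -0.0001]
```

In the tool's units: 0.026 m / 0.6 = 0.0433, 0.008 m / 0.6 = 0.0133.

Emit:
shift_gripper:
  offsets: [0, 0, 0, 0, 0, 0, 0, 0, 0, 0.0133, 0, 0, 0, 0, 0, 0, 0.0233, 0, 0, 0, 0, 0, 0, 0.0333, 0, 0, 0, 0, 0, 0, 0.0433, 0, 0, 0, 0, 0, 0, 0.0433, 0, 0, 0, 0, 0, 0, 0.0433, 0, 0, 0, 0]

```text
time_s: 7.42
tcp_pos: [0.4943, -0.0102, 0.0645]
ee_rot: [2.201, 2.241, 0.0]
wrist_force: [-0.4, -0.1, -2.8]
width: 0.015
gripper_force: 30.0
```

Emit:
shift_gripper:
  offsets: [0, 0, 0.0083, 0, 0, 0, 0, 0, 0, 0.0167, 0, 0, 0, 0, 0, 0, 0.025, 0, 0, 0, 0, 0, 0, 0.0333, 0, 0, 0, 0, 0, 0, 0.0417, 0, 0, 0, 0, 0, 0, 0.045, 0, 0, 0, 0, 0, 0, 0.045, 0, 0, 0, 0, 0, 0, 0.045, 0, 0, 0, 0, 0, 0, 0.045, 0, 0, 0, 0]

```text
time_s: 8.55
tcp_pos: [0.4948, -0.0105, 0.0385]
ee_rot: [2.201, 2.241, 0.0]
wrist_force: [-2.8, 0.0, 9.8]
width: 0.0154
gripper_force: 30.0
```

In the tool's units: 0.003 m / 0.6 = 0.005, 0.002 m / 0.6 = 0.0033.

Emit:
shift_gripper:
  offsets: [0, 0, 0.0033, 0, 0, 0, 0, 0, 0, 0.005, 0, 0, 0, 0, 0, 0, 0.005, 0, 0, 0, 0, 0, 0, 0.005, 0, 0, 0, 0]

```text
time_s: 9.05
tcp_pos: [0.495, -0.0105, 0.0382]
ee_rot: [-2.2, -2.241, 0.002]
wrist_force: [-12.5, 0.8, 32.3]
width: 0.015
gripper_force: 30.0
```

In the tool's units: -0.15 m / 0.6 = -0.25, -0.06 m / 0.6 = -0.1.

Emit:
shift_gripper:
  offsets: [0, -0.0008, -0.005, 0, 0, 0, 0, 0, -0.0008, -0.005, 0, 0, 0, 0.03, 0, -0.0008, -0.005, 0, 0, 0, 0.04, 0, -0.0008, -0.005, 0, 0, 0, 0.04, 0, -0.0008, -0.0333, 0, 0, 0, 0.04, 0, -0.0008, -0.1, 0, 0, 0, 0.04, 0, -0.0008, -0.1833, 0, 0, 0, 0.04, 0, -0.0008, -0.25, 0, 0, 0, 0.04, 0, -0.0008, -0.25, 0, 0, 0, 0.04, 0, -0.0008, -0.25, 0, 0, 0, 0.04, 0, -0.0008, -0.25, 0, 0, 0, 0.04]

```text
time_s: 10.42
tcp_pos: [0.4927, -0.0099, 0.1829]
ee_rot: [-2.2, -2.239, 0.002]
wrist_force: [0.2, 0.7, -0.0]
width: 0.0396
gripper_force: 0.0
```

Run:
```python
from h import *; from workcell import bot
s,p,d,P=shot(bot,"w5"); print(s["tcp_pos"]); H,S,V=hsv(p)
X,Y,Z=P[...,0],P[...,1],P[...,2]
m=(Z>.045)&(Z<.07)&(abs(Y+.01)<.11)&(abs(X-.495)<.006)&(d>0)
for y in np.arange(-.1,.1,.02):
    k=m&(Y>=y)&(Y<y+.02)
    if k.sum()>4: print(y.round(3),k.sum(),np.round(np.percentile(Z[k],[50,95]),4),X[k].mean().round(4))
k=(d>0)&(H>8)&(H<35)&(S>80)&(X>.47)&(X<.52)&(Z>.048)&(Z<.06); print("ends",np.percentile(Y[k],[.5,99.5]))
cv2.imwrite("pics/w5c.png",cv2.resize(p[60:300,150:370,::-1],None,fx=2.4,fy=2.4,interpolation=cv2.INTER_CUBIC))
```

```text
[ 0.49265143 -0.00993279  0.18287816]
-0.1 129 [0.0555 0.0578] 0.4963
-0.08 168 [0.0559 0.0656] 0.495
-0.06 162 [0.0554 0.057 ] 0.4957
-0.04 187 [0.0572 0.0586] 0.4951
-0.02 212 [0.0575 0.0589] 0.4949
0.0 223 [0.0573 0.0588] 0.4949
0.02 209 [0.0552 0.0571] 0.495
0.04 210 [0.0555 0.0612] 0.4946
0.06 212 [0.0553 0.0571] 0.4944
0.08 50 [0.0553 0.0565] 0.4945
ends [-0.10092959  0.08481217]
```

View pics/w5c.png

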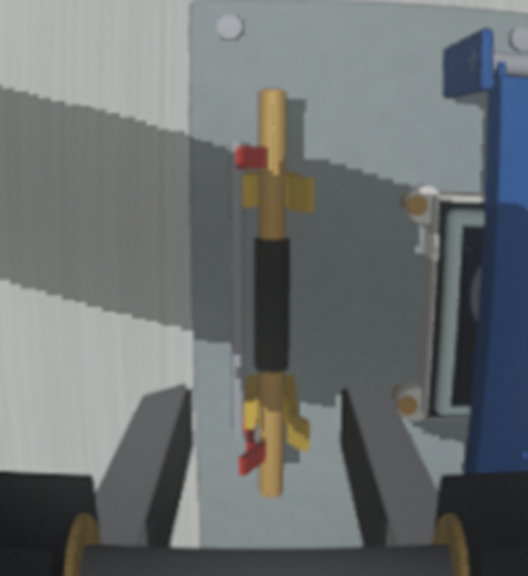

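Crop: the rod lies in both forks, with red noses over it at (252,157) and (252,458) and its top level along its length (axis about z 0.050). It is seated and let go. Next is the knob.

In the tool's units: -0.127 m / 0.6 = -0.2117, -0.01 m / 0.6 = -0.0167.

Emit:
shift_gripper:
  offsets: [-0.05, 0.05, -0.0167, 0, 0, 0, 0.06, -0.1167, 0.1, -0.025, 0, 0, 0, 0.06, -0.1667, 0.15, -0.025, 0, 0, 0, 0.06, -0.2117, 0.1983, -0.025, 0, 0, 0, 0.06, -0.2117, 0.1983, -0.025, 0, 0, 0, 0.06, -0.2117, 0.1983, -0.025, 0, 0, 0, 0.06, -0.2117, 0.1983, -0.025, 0, 0, 0, 0.06, -0.2117, 0.1983, -0.025, 0, 0, 0, 0.06, -0.2117, 0.1983, -0.025, 0, 0, 0, 0.06]

```text
time_s: 11.6
tcp_pos: [0.6148, -0.1346, 0.1997]
ee_rot: [2.201, 2.242, 0.0]
wrist_force: [-1.0, 0.5, -0.3]
width: 0.0596
gripper_force: 0.0
```

Run:
```python
from h import *; from workcell import bot
s,p,d,P=shot(bot,"w6"); print(s["tcp_pos"]); H,S,V=hsv(p)
X,Y,Z=P[...,0],P[...,1],P[...,2]
k=(d>0)&((H<8)|(H>172))&(S>120)&(Z>.08)&(Z<.14)&(X>.55); print(k.sum(),np.percentile(Z[k],[2,98]),rect(P,k))
t=k&(Z>.123); print(rect(P,t),P[t].mean(0)) if t.sum()>5 else 0
print(go(s,[.6115,-.1374,.0935],.018))
```

```text
[ 0.61479724 -0.13464205  0.19972782]
293 [0.09929035 0.12784497] ((0.6126, -0.1355), (0.0107, 0.0194), 0.0139)
((0.6126, -0.1355), (0.0107, 0.0194), 0.0132) [ 0.61254905 -0.13457175  0.12649036]
[-2.700e-03 -3.400e-03  1.062e-01  3.000e-04  1.000e-04  5.000e-04]
```

View pics/w6.png

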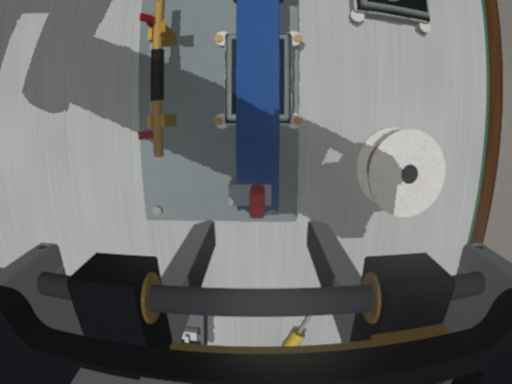

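The knob is at (257,201) in the wrist view, between the open fingers (columns 195 and 330).

In the tool's units: 0.107 m / 0.6 = 0.1783, -0.003 m / 0.6 = -0.005.

Emit:
shift_gripper:
  offsets: [-0.0025, -0.005, 0.0667, 0, 0, 0, 0.06, -0.0025, -0.005, 0.1333, 0, 0, 0, 0.06, -0.0025, -0.005, 0.1783, 0, 0, 0, 0.06, -0.0025, -0.005, 0.1783, 0, 0, 0, 0.06, -0.0025, -0.005, 0.1783, 0, 0, 0, 0.06, -0.0025, -0.005, 0.1783, 0, 0, 0, 0.03, -0.0025, -0.005, 0.1783, 0, 0, 0, 0, -0.0025, -0.005, 0.1783, 0, 0, 0, 0, -0.0025, -0.005, 0.1783, 0, 0, 0, 0, -0.0025, -0.005, 0.1783, 0, 0, 0, 0]

```text
time_s: 12.9
tcp_pos: [0.6114, -0.1365, 0.0924]
ee_rot: [-2.2, -2.241, 0.002]
wrist_force: [-6.9, -0.7, 6.9]
width: 0.0141
gripper_force: 30.3
```

In the tool's units: -0.014 m / 0.6 = -0.0233, -0.01 m / 0.6 = -0.0167.

Emit:
shift_gripper:
  offsets: [0, -0.0083, 0, 0, 0, 0, 0, 0, -0.0167, 0, 0, 0, 0, 0, 0, -0.0233, 0, 0, 0, 0, 0, 0, -0.0233, 0, 0, 0, 0, 0, 0, -0.0233, 0, 0, 0, 0, 0]

```text
time_s: 13.52
tcp_pos: [0.6005, -0.1367, 0.0932]
ee_rot: [2.198, 2.237, 0.007]
wrist_force: [8.6, 2.0, -3.8]
width: 0.0139
gripper_force: 30.0
```

In the tool's units: -0.002 m / 0.6 = -0.0033.

Emit:
shift_gripper:
  offsets: [0, -0.0033, 0, 0, 0, 0, 0, 0, -0.0033, 0, 0, 0, 0, 0, 0, -0.0033, 0, 0, 0, 0, 0]

```text
time_s: 13.9
tcp_pos: [0.5988, -0.1368, 0.0933]
ee_rot: [2.198, 2.237, 0.008]
wrist_force: [9.9, 1.7, -3.4]
width: 0.0139
gripper_force: 30.0
```

Emit:
shift_gripper:
  offsets: [0, 0, -0.0033, 0, 0, 0, 0, 0.0005, 0, -0.0067, 0, -0.0027, 0, 0, 0.0017, 0, -0.0142, 0, -0.0056, 0, 0, 0.0017, 0, -0.0142, 0, -0.0056, 0, 0]

```text
time_s: 14.4
tcp_pos: [0.5989, -0.1357, 0.1022]
ee_rot: [2.179, 2.219, -0.03]
wrist_force: [9.1, 0.7, -3.2]
width: 0.0137
gripper_force: 30.0
```

In the tool's units: -0.061 m / 0.6 = -0.1017, -0.0495 m / 0.6 = -0.0825, -0.25 rad / 6.2832 = -0.0398.

Emit:
shift_gripper:
  offsets: [0.0017, 0, -0.0142, 0, -0.0056, 0, 0, 0.0038, 0, -0.0278, 0, -0.0111, 0, 0, 0.0067, 0, -0.0417, 0, -0.0167, 0, 0, 0.0097, 0, -0.0553, 0, -0.0223, 0, 0, 0.0133, 0, -0.0692, 0, -0.0279, 0, 0, 0.0175, 0, -0.0825, 0, -0.0334, 0, 0, 0.0227, 0, -0.0977, 0, -0.0398, 0, 0, 0.0242, 0, -0.1017, 0, -0.0414, 0, 0, 0.0242, 0, -0.1017, 0, -0.0414, 0, 0, 0.0242, 0, -0.1017, 0, -0.0414, 0, 0, 0.0242, 0, -0.1017, 0, -0.0414, 0, 0, 0.0242, 0, -0.1017, 0, -0.0414, 0, 0]

```text
time_s: 15.9
tcp_pos: [0.5982, -0.119, 0.1619]
ee_rot: [2.039, 2.078, -0.295]
wrist_force: [9.8, 1.1, -4.6]
width: 0.0138
gripper_force: 30.0
```

Run:
```python
from h import *; from workcell import bot
s,p,d,P=shot(bot,"w7"); H,S,V=hsv(p); X,Y,Z=P[...,0],P[...,1],P[...,2]
k=(d>0)&(H>105)&(H<130)&(S>120)&(Z>.08)&(abs(X-.607)<.018)&(Y<.08); c=np.polyfit(Y[k],Z[k],1); print("tongue slope",c[0],k.sum()); print(s["joint_velocities"],s["tcp_pos"])
m=(Z>.045)&(Z<.07)&(abs(Y+.01)<.09)&(abs(X-.495)<.005)&(d>0); print("rod",m.sum(),np.median(Z[m]),X[m].mean())
p,d=bot.read_camera("side"); cv2.imwrite("pics/s7.png",cv2.resize(p[150:300,200:350,::-1],None,fx=3.5,fy=3.5))
```

```text
tongue slope -0.31578173428564416 11461
[ 0.00034981  0.0005721  -0.00152913  0.0010525  -0.00036754 -0.00110009] [ 0.59817841 -0.11899026  0.16188581]
rod 1398 0.05662705864120898 0.4956127454526296
```

View pics/s7.png

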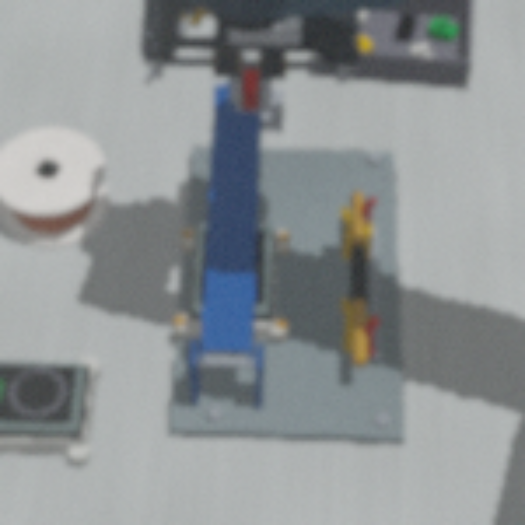

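Side crop: the tongue is raised with the knob held at (250,88). The rod is in the clip at (357,280), and the cluster is in place. Tongue slope 0.31 puts the cup about 70 mm up, and the arm is still.

```bash
python3 -c "
from workcell import bot
print(bot.job_done())"
```

```text
the job is handed in; nothing more can be done
None
```

The job is handed in, but no verdict came back: the last measurements before hand-in show the rod seated in both forks and let go, its axis about 50 mm above the table. The red jaw noses sit over it, and the gripper still holds the tongue still with its cup about 70 mm above its place on the ball.

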